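Ready the tempering hob for a batch of cinnamon

TASK

Get the spice stall's hob ready for the next batch. First swing the handles of both pans inward from the front edge, so that each lies over the middle of the hob, overhanging no edge and clear of the other pan and its handle, with each pan standing centred on its ring; then press the oil mister's nozzle cap briefly all the way down and let it spring up, and only after that lay every cinnamon quill from the foil tray in the pan on the left ring, beside the mister. Also turn the timer dial back to its zero stop, at any time, and leave the jar, tin and scoop alone.

Things in the scene. Friction and masses are not known exactly. Their poses are not given: they have to be found in the camera images.
- hob_mid (a point): centre of the hob's glass top, 40 mm above the table. The hob is a fixed flat slab, 260 mm deep (its x, away from the robot) by 440 mm wide (its y, to the robot's left), with two printed rings side by side
- ring_left (a point): centre of the left hob ring (robot's left, next to the oil mister and timer), on the glass, 130 mm from the hob's centre; ring 164 mm across
- ring_right (a point): centre of the right hob ring, on the glass, 130 mm from the hob's centre the other way
- skillet: low dark steel skillet: round, 140 mm across the rim, 45 mm high, wall 4 mm, floor 5 mm thick, flat underside, about 0.5 kg, loose on a hob ring (slides and turns on the glass when its handle is pulled sideways). Origin: centre of the underside; x points along the handle, z up
- skillet_grip (a point): point to hold the skillet by: in the middle of the handle's section, 125 mm out from the pan's axis and 30 mm above its underside. The handle is a straight level black bar 16 mm wide, 14 mm thick, from the rim to the tip; its x runs along the handle outwards
- skillet_tip (a point): outer end of the skillet's handle, 170 mm out from the pan's axis, same height
- milkpan: taller, narrower bright steel milk pan: round, 120 mm across the rim, 55 mm high, wall 4 mm, floor 5 mm thick, flat underside, about 0.5 kg, loose on a hob ring (slides and turns on the glass when its handle is pulled sideways). Origin: centre of the underside; x points along the handle, z up
- milkpan_grip (a point): point to hold the milkpan by: in the middle of the handle's section, 115 mm out from the pan's axis and 42 mm above its underside. The handle is a straight level black bar 16 mm wide, 14 mm thick, from the rim to the tip; its x runs along the handle outwards
- milkpan_tip (a point): outer end of the milkpan's handle, 165 mm out from the pan's axis, same height
- cap_top (a point): centre of the top of the oil mister's white nozzle cap, 28 mm across, 149 mm above the table when up. The mister is a fixed aluminium bottle 64 mm across, left of the hob; its nozzle points to the left ring
- cap (a joint): how far the nozzle cap is pressed down (m): 0 up, 0.008 fully down; a spring (about 2 N at first, 6 N fully down) brings it back up
- dial_grip (a point): the timer dial's grip, on its turning axis, 67 mm above the table: a black bar 42 mm long, 14 mm thick, 32 mm high whose top lies 7 mm above this point; x runs along the bar and turns with it, a white mark is at its -x end. The timer is a fixed grey box 100 x 85 mm, 30 mm high, left of the hob
- dial (a joint): timer dial angle (rad): 0 at the zero stop, grows clockwise seen from above, up to 2.4; light friction, stays where left; hard stop at 0, reached by turning anticlockwise seen from above
- quill0_c (a point): centre of a cinnamon quill: brown double roll of bark, 64 mm long (its x), 20 mm wide (its y), 11 mm thick, 15 g, loose; at first lying flat in the shallow foil tray, 146 x 276 mm, to the right of the hob (tray floor 4 mm, rim 8 mm above the table). 3 to 5 quills are present, the others are absent (None)
- quill1_c (a point): centre of a cinnamon quill: brown double roll of bark, 64 mm long (its x), 20 mm wide (its y), 11 mm thick, 15 g, loose; at first lying flat in the shallow foil tray, 146 x 276 mm, to the right of the hob (tray floor 4 mm, rim 8 mm above the table). 3 to 5 quills are present, the others are absent (None)
- quill2_c (a point): centre of a cinnamon quill: brown double roll of bark, 64 mm long (its x), 20 mm wide (its y), 11 mm thick, 15 g, loose; at first lying flat in the shallow foil tray, 146 x 276 mm, to the right of the hob (tray floor 4 mm, rim 8 mm above the table). 3 to 5 quills are present, the others are absent (None)
- quill3_c (a point): centre of a cinnamon quill: brown double roll of bark, 64 mm long (its x), 20 mm wide (its y), 11 mm thick, 15 g, loose; at first lying flat in the shallow foil tray, 146 x 276 mm, to the right of the hob (tray floor 4 mm, rim 8 mm above the table). 3 to 5 quills are present, the others are absent (None)
- quill4_c (a point): centre of a cinnamon quill: brown double roll of bark, 64 mm long (its x), 20 mm wide (its y), 11 mm thick, 15 g, loose; at first lying flat in the shallow foil tray, 146 x 276 mm, to the right of the hob (tray floor 4 mm, rim 8 mm above the table). 3 to 5 quills are present, the others are absent (None)
- jar: bystander: amber glass jar, 64 mm across, 90 mm high, stands beyond the work, not to be disturbed; origin at its underside
- tin: bystander: steel tin, 68 mm across, 55 mm high, stands beyond the work, not to be disturbed; origin at its underside
- scoop: bystander: wooden scoop, 160 mm long, lying, stands beyond the work, not to be disturbed; origin at its underside
There are look-alikes about, which are no part of the job. Leave any green look-alike of the part that bears quill2_c alone. Leave any yellow look-alike of the part that bears cap_top alone.

How it is judged:
On the way, in this order (a step that is already met when the one before it is completed fails the run):
1. both pan handles point inward over the hob, clear of the other pan, pans on their rings (x of skillet_tip in the frame of hob_mid between -0.13 and 0.13 m and horizontal distance between each of skillet_tip, milkpan_tip and hob_mid below 0.14 m and horizontal distance between skillet_tip and milkpan above 0.07 m and x of milkpan_tip in the frame of hob_mid between -0.13 and 0.13 m and horizontal distance between milkpan_tip and skillet above 0.08 m and horizontal distance between skillet_tip and milkpan_tip above 0.03 m and ((horizontal distance between skillet and ring_left below 0.03 m and horizontal distance between milkpan and ring_right below 0.03 m) or (horizontal distance between skillet and ring_right below 0.03 m and horizontal distance between milkpan and ring_left below 0.03 m)) and angle between each of skillet, milkpan's own z axis and vertical below 0.1 rad), for 0.2 s.
2. the oil mister's cap is pressed fully down (value of joint cap above 0.0065 m), for 0.05 s.
3. every quill lies in the pan on the left ring (((horizontal distance between skillet and ring_left below 0.03 m and horizontal distance between quill0_c and skillet below 0.06 m and z of quill0_c in the frame of skillet between 0.003 and 0.045 m) or (horizontal distance between milkpan and ring_left below 0.03 m and horizontal distance between quill0_c and milkpan below 0.052 m and z of quill0_c in the frame of milkpan between 0.003 and 0.055 m)) and ((horizontal distance between skillet and ring_left below 0.03 m and horizontal distance between quill1_c and skillet below 0.06 m and z of quill1_c in the frame of skillet between 0.003 and 0.045 m) or (horizontal distance between milkpan and ring_left below 0.03 m and horizontal distance between quill1_c and milkpan below 0.052 m and z of quill1_c in the frame of milkpan between 0.003 and 0.055 m)) and ((horizontal distance between skillet and ring_left below 0.03 m and horizontal distance between quill2_c and skillet below 0.06 m and z of quill2_c in the frame of skillet between 0.003 and 0.045 m) or (horizontal distance between milkpan and ring_left below 0.03 m and horizontal distance between quill2_c and milkpan below 0.052 m and z of quill2_c in the frame of milkpan between 0.003 and 0.055 m)) and ((horizontal distance between skillet and ring_left below 0.03 m and horizontal distance between quill3_c and skillet below 0.06 m and z of quill3_c in the frame of skillet between 0.003 and 0.045 m) or (horizontal distance between milkpan and ring_left below 0.03 m and horizontal distance between quill3_c and milkpan below 0.052 m and z of quill3_c in the frame of milkpan between 0.003 and 0.055 m)) and ((horizontal distance between skillet and ring_left below 0.03 m and horizontal distance between quill4_c and skillet below 0.06 m and z of quill4_c in the frame of skillet between 0.003 and 0.045 m) or (horizontal distance between milkpan and ring_left below 0.03 m and horizontal distance between quill4_c and milkpan below 0.052 m and z of quill4_c in the frame of milkpan between 0.003 and 0.055 m))), for 0.2 s.
At the end, for the whole second after the job is handed in: pans upright, at rest, one within 30 mm of each ring centre; handle tips within 130 mm front/back and 140 mm in all of the hob centre, 10 mm clear of the other rim, 30 mm apart; all quills in the pan on the left ring, below its rim; dial within 0.08 rad of zero; cap up (all of step 1 and all of step 3 and value of joint dial below 0.08 rad and value of joint cap below 0.002 m and linear speed of each of skillet, milkpan below 0.02 m/s); the robot touches nothing.
It fails at once if the jar is disturbed (moved over 30 mm) (distance of jar from where it was at the start of the episode above 0.03 m).
It fails at once if the tin is disturbed (moved over 30 mm) (distance of tin from where it was at the start of the episode above 0.03 m).
It fails at once if the scoop is disturbed (moved over 30 mm) (distance of scoop from where it was at the start of the episode above 0.03 m).
Of quill0, quill1, quill2, quill3, quill4 only 3 to 5 are there at a start; the rules pass over those that are not, and their reading is None.
At some moment in a run one of quill0, quill1, quill2, quill3, quill4, skillet, milkpan may be knocked a few centimetres aside while the robot is not near it.
Once in a run the grip may slacken for a moment while it holds something.
It also fails if it takes over 210 s, if anything falls off the work surface, if the arm or the gripper's body presses on something with over 40 N, if the wrist force passes 120 N, or if a joint passes its speed limit or range.

ROBOT

A 7-joint arm with a two-finger parallel gripper is mounted at the origin on the work surface. World frame = base frame: x ahead of the robot, y to its left, z up, the work surface at z = 0. Lengths are in m, angles in rad, forces in N, time in s.
With the tool pointing down it reaches from about 0.4 to 0.85 m from the base axis. Payload 6.9 kg.
Tool frame: the origin (TCP) lies midway between the tips of the shut fingers; the grasp point (between the pads) lies behind it (ctrl.pinch_z is the z of the grasp point in the tool frame, in m); z points along the fingers, y is the direction in which the jaws open and shut (so a half turn about z gives the same grasp; the last joint's range is limited). The gripper opens to 85 mm and grips with 20 to 120 N. Pads are 22 mm wide; open, the fingers measure 114 mm over their backs; the gripper's body (76 mm by 85 mm) begins 54 mm behind the grasp point. The pads swing forward as they close: fully open they stand 13 mm farther back than shut.
Start: joints at [1.3, 0.507, -0.238, 1.5, 0.126, 1.149, -0.155], TCP at [0.23, -0.581, 0.231] pointing down, gripper open.
Joint ranges: [-3.08, 3.08], [-0.24, 2.05], [-1.43, 1.35], [0, 2.5], [-1.52, 4.66], [0.17, 1.96], [-2.89, 2.89]. Speed limits (rad/s): [2.39, 2.39, 3.14, 3.14, 3.14, 3.14, 3.14].

INTERFACE

Orientations are given as a unit quaternion [w, x, y, z].
In Python, from station import ctrl, get_state, vision, ticket, models gives the robot as it stands. Calls block until the motion is done:
- ctrl.movep(position, orientation): joint-space move of the TCP to a pose.
- ctrl.movel(position, frame=None, max_speed=0.15): straight line of the TCP; frame=None keeps the orientation; max_speed is the mean speed in m/s.
- ctrl.set_joints(angles): joint-space move.
- ctrl.ungrasp() and ctrl.close_gripper(force=None): open the fingers fully, or close them until they stop; force is the grip in N (None keeps the last).
- ctrl.pause(seconds).
- ctrl.ik(position, orientation): joint angles nearest the present ones, or None.
- get_state(): the state.
- vision.grab_frame(name): name is "side" or "top"; returns (picture, depth): 384x512x3 uint8, blue, green, red; 384x512 float32, m along the optical axis (not along the pixel's ray), 0 where there is no reading.
- vision.camera_info(name): a dict with "mtx" (3x3 intrinsics, pixels), "R" (3x3) and "t" (3): a world point X has camera coordinates R X + t. Camera axes: x right, y down, z forward; pixel columns grow to the right and rows downward; lengths in m; the calibration is good to about 2 mm. A picture is of the moment at which its call begins. camera_info takes no time and is no camera call.
A pose or a line that the arm cannot do raises ctrl.Unreachable and nothing moves.
- ticket.close_job(): hands the job in, once; it reports no verdict.
Trained networks look in the newest picture that a camera, given by its name, has taken for a name from the list of things; names that differ only in an ending like _2 or _b are one class to them, and where a whole thing is asked for, a point or a joint stands for the part that bears it (a point fixed in the world has none). Each returns a list of dicts, best first, with "p" (0 to 1); they miss things now and then, are a little off and sometimes report something else, mostly with a low value. They report only what shows in the picture. A call takes as long as a camera call. They do not tell look-alikes from the thing itself.
- models.recognise(camera, target): "point" ([column, row] in pixels, amid what is visible of it).
- models.masks_of(camera, target): "mask" (384x512 bool, what is visible of it) and "point" ([column, row] in pixels, amid what is visible of it).
The state is a dict: "time": time; "qpos": joint angles; "qd": joint speeds; "tau": joint torques, N m; "tcp_pos": TCP position; "eef_rot": TCP orientation; "contact_force": force on the tool from outside, world axes, zero at the start; "wrist_torque": the same for the moment, N m; "width": finger opening in m.
Only numpy, scipy, OpenCV 4.12 (cv2) and the standard library are available. Lean on these libraries where they do the work, as an engineer would, in place of code of your own. Each camera call takes 0.05 s, during which the arm holds its last target.

## Working session

There is one attempt and no reset: what is moved stays moved. The work goes in short steps, each a Python script; the robot and the scene stay as the last script left them, time stands still between calls to the robot, and variables do not carry over. Pictures are saved under pics/ and viewed, and the job is handed in when it is done.

```bash
ls; mkdir -p pics; python3 - <<'E'
from station import ctrl, get_state, vision, ticket, models
import cv2
for n in ("top","side"):
    im,d=vision.grab_frame(n); cv2.imwrite(f"pics/{n}0.png",im)
    c=vision.camera_info(n); print(n,c)
s=get_state(); print(s); print(ctrl.pinch_z)
E
```

```text
pics
top {'mtx': array([[437.82715188,   0.        , 260.96309701],
       [  0.        , 437.82715188, 187.07682714],
       [  0.        ,   0.        ,   1.        ]]), 'R': array([[-0.01001164, -0.99994709,  0.00236128],
       [-0.99208511,  0.00963728, -0.12519691],
       [ 0.12516753, -0.00359602, -0.9921291 ]]), 't': array([-0.01031986,  0.57204576,  1.4695029 ])}
side {'mtx': array([[490.93357083,   0.        , 254.80122608],
       [  0.        , 490.93357083, 189.19446955],
       [  0.        ,   0.        ,   1.        ]]), 'R': array([[ 0.9980252 , -0.05693399,  0.02653704],
       [-0.00535124, -0.49799203, -0.8671651 ],
       [ 0.0625864 ,  0.86531061, -0.49731326]]), 't': array([-0.56110479,  0.12226068,  1.48731048])}
{'time': 0.1, 'qpos': array([ 1.29947269,  0.50823246, -0.23754058,  1.50102789,  0.12571026,
        1.14893003, -0.15480739]), 'qd': array([ 7.86448963e-04, -2.48834920e-03, -8.89965441e-04, -1.84512376e-03,
       -8.17759487e-04, -1.76871527e-04,  6.41061042e-05]), 'tau': array([-4.29481821e-03, -6.21843123e+01, -2.19442695e+00, -2.50205344e+01,
        1.25596690e-02,  7.81381794e-03, -5.34648200e-05]), 'tcp_pos': array([ 0.229744  , -0.58075005,  0.23053189]), 'eef_rot': array([-7.85563241e-04,  9.82301132e-01,  1.87306809e-01, -1.70324856e-04]), 'contact_force': array([-0.44890451, -0.09427143, -0.69714412]), 'wrist_torque': array([-0.01034092,  0.02534865,  0.02305653]), 'width': 0.08541521042586248}
-0.0187
```

View pics/top0.png

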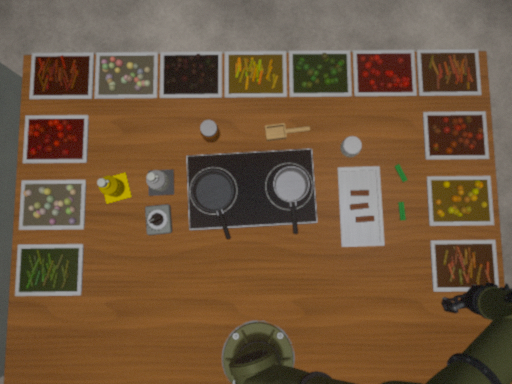

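View pics/side0.png

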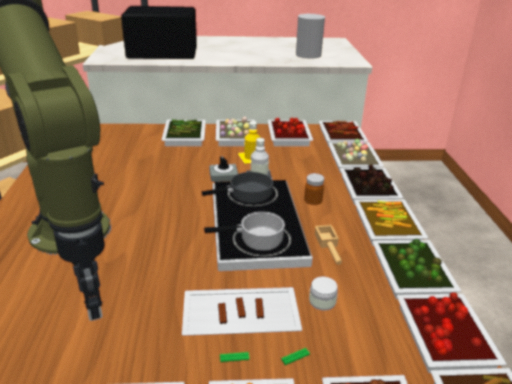

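The top view shows the skillet on the left ring (213,190) with its handle tip at (228,237), and the milk pan on the right ring (290,184) with its tip at (295,231). Three brown quills lie in the tray at about (360,193), (360,207) and (365,219). The mister is at (157,180), with a yellow decoy at (110,186), and the dial is at (158,219). The green decoys are at (400,172) and (402,210).

```bash
cat > h.py <<'E'
from station import ctrl, get_state, vision, ticket, models
import numpy as np, cv2
from scipy.spatial.transform import Rotation as Ro
def px2z(cam,uv,z):
    c=vision.camera_info(cam);K,R,t=c["mtx"],np.array(c["R"]),np.array(c["t"])
    uv=np.atleast_2d(uv).astype(float)
    d=(np.linalg.inv(K)@np.c_[uv,np.ones(len(uv))].T); C=-R.T@t; w=(R.T@d).T
    s=(z-C[2])/w[:,2]; return C+w*s[:,None]
def cloud(cam,d):
    c=vision.camera_info(cam);K,R,t=c["mtx"],np.array(c["R"]),np.array(c["t"])
    v,u=np.mgrid[0:384,0:512]; P=np.stack([(u-K[0,2])/K[0,0]*d,(v-K[1,2])/K[1,1]*d,d],-1)
    return (P-t)@R
def proj(cam,X):
    c=vision.camera_info(cam);x=np.array(c["R"])@np.asarray(X)+c["t"];x=c["mtx"]@x;return x[:2]/x[2]
def quat(yaw):
    # tool z down, tool y (jaw dir) at world angle yaw
    y=np.array([np.cos(yaw),np.sin(yaw),0]);z=np.array([0,0,-1.]);x=np.cross(y,z)
    q=Ro.from_matrix(np.c_[x,y,z]).as_quat();return [q[3],q[0],q[1],q[2]]
E
python3 - <<'E'
from h import *
im,d=vision.grab_frame("top"); P=cloud("top",d)
np.set_printoptions(precision=4,suppress=True)
# hob: dark mask
for n in ["skillet","milkpan","cap_top","dial_grip","quill0_c","jar","tin","scoop"]:
    for r in models.masks_of("top",n):
        m=r["mask"]; q=P[m&(d>0)]
        rr=cv2.minAreaRect(np.argwhere(m)[:,::-1].astype(np.float32))
        print(n,round(r["p"],2),np.round(r["point"]),m.sum(),"med",np.median(q,0),"zmax",np.percentile(q[:,2],95),"zmin",np.percentile(q[:,2],5),np.round(rr[1],1),round(rr[2]))
for uv in [(187,155),(313,150),(316,221),(189,229)]: print(uv,px2z("top",uv,.04)[0],P[uv[1],uv[0]])
cv2.imwrite("pics/z1.png",cv2.resize(im[140:250,130:430],None,fx=2.66,fy=2.66,interpolation=cv2.INTER_CUBIC))
E
```

```text
skillet 0.57 [215. 193.] 1511 med [0.5529 0.1445 0.0462] zmax 0.08413239994641647 zmin 0.039638103221694275 [66.5 41.3] 49
skillet 0.46 [252. 190.] 6889 med [0.5598 0.0144 0.0391] zmax 0.04476141732326065 zmin 0.03224681138001903 [ 76.  129.5] 87
milkpan 0.78 [293. 185.] 1152 med [ 0.5706 -0.1187  0.0469] zmax 0.09351004240832927 zmin 0.039876625439534054 [67. 34.] 90
milkpan 0.61 [278. 129.] 469 med [ 0.7756 -0.0823  0.0128] zmax 0.03097676303274536 zmin -0.002138917418994783 [16.7 44.5] 82
cap_top 0.41 [152. 175.] 72 med [0.5939 0.3345 0.1472] zmax 0.15228172125882472 zmin 0.1344716579382601 [9.2 8.3] 34
cap_top 0.41 [102. 186.] 80 med [0.577  0.4917 0.1459] zmax 0.15382322125925313 zmin 0.1279646704114079 [ 8. 10.] 90
dial_grip 0.57 [157. 221.] 132 med [0.4637 0.3382 0.0483] zmax 0.07648731964325509 zmin 0.039767533604538656 [12. 12.] 45
quill0_c 0.51 [358. 224.] 108 med [ 0.46   -0.3712  0.0131] zmax 0.01883143770245532 zmin 0.0069529769759225325 [ 5.7 18.3] 84
jar 0.58 [211. 132.] 354 med [0.7586 0.1577 0.0862] zmax 0.0934743439931658 zmin 0.015340414886482776 [22.8 17.9] 63
tin 0.79 [349. 148.] 353 med [ 0.7076 -0.3249  0.0526] zmax 0.058850541532909785 zmin 0.018227029284323307 [20. 20.] 90
scoop 0.86 [276. 132.] 455 med [ 0.7746 -0.0809  0.0136] zmax 0.031126131616159777 zmin -0.0013711657449968532 [16.  45.5] 81
(187, 155) [0.6857 0.2388 0.04  ] [0.6938 0.2455 0.0001]
(313, 150) [ 0.6992 -0.1977  0.04  ] [ 0.7079 -0.2028 -0.001 ]
(316, 221) [ 0.4534 -0.2017  0.04  ] [ 0.4538 -0.2028  0.0317]
(189, 229) [0.4307 0.2292 0.04  ] [0.4307 0.2293 0.0394]
```

View pics/z1.png

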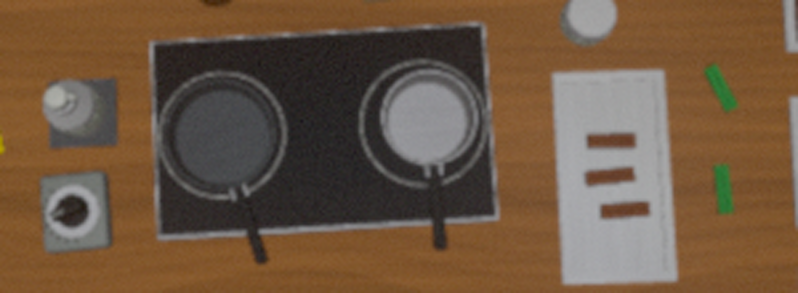

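```bash
cat > see.py <<'E'
from h import *
from scipy.optimize import least_squares
np.set_printoptions(precision=4,suppress=True)
def circ(xy,r):
    f=lambda p:np.hypot(xy[:,0]-p[0],xy[:,1]-p[1])-r
    s=least_squares(f,xy.mean(0),loss="soft_l1",f_scale=.003);return s.x,np.sqrt(np.mean(f(s.x)**2))
def scene(hob=None,avg=4):
    ims=[];ds=[]
    for i in range(avg):
        im,d=vision.grab_frame("top");ims.append(im);ds.append(d)
    im=np.mean(ims,0).astype(np.uint8);d=np.median(ds,0)
    return im,d,cloud("top",d)
def quills(im):
    hsv=cv2.cvtColor(im,cv2.COLOR_BGR2HSV)
    out=[]
    return hsv
E
python3 - <<'E'
from see import *
im,d,P=scene()
X,Y,Z=P[...,0],P[...,1],P[...,2]
reg=(X>.38)&(X<.73)&(Y>-.24)&(Y<.27)
# hob by image: saturation low vs wood; mask not wood
hsv=cv2.cvtColor(im,cv2.COLOR_BGR2HSV)
m=(reg&(hsv[...,1]<90)).astype(np.uint8)
m=cv2.morphologyEx(m,cv2.MORPH_OPEN,np.ones((9,9)))
m=cv2.morphologyEx(m,cv2.MORPH_CLOSE,np.ones((9,9)))
cs,_=cv2.findContours(m,cv2.RETR_EXTERNAL,cv2.CHAIN_APPROX_NONE);c=max(cs,key=cv2.contourArea)[:,0]
w=px2z("top",c,.04)[:,:2].astype(np.float32)
rr=cv2.minAreaRect(w);print("hob img",rr)
m2=reg&(Z>.03)&(Z<.05); pts=P[m2][:,:2].astype(np.float32); 
print("hob depth",cv2.minAreaRect(pts),m2.sum())
for lo,hi,n in [(.07,.1,"")]:
  for s,n,r in [(1,"skillet",.068),(-1,"milkpan",.058)]:
    q=P[reg&(Z>lo)&(Z<hi)&(s*(Y)>0)];print(n,len(q),q.min(0),q.max(0),np.median(q[:,2]))
    
# contour of hob edges; dial; cap
q=P[(Z>.14)&(Z<.16)&(Y>.25)&(Y<.42)&(X>.5)&(X<.7)];print("cap",len(q),q.mean(0),np.median(q,0))
q=P[(Z>.065)&(Z<.085)&(Y>.27)&(Y<.42)&(X>.4)&(X<.52)];print("dial",len(q),q.mean(0),q.min(0),q.max(0))
br=(hsv[...,1]>120)&(X>.35)&(X<.65)&(Y<-.26)&(Y>-.42)
n,l,st,ce=cv2.connectedComponentsWithStats(br.astype(np.uint8))
for i in range(1,n):
    if st[i,4]>40 and st[i,4]<200:
        uv=np.argwhere(l==i)[:,::-1].astype(np.float32);w=px2z("top",uv,.015)[:,:2].astype(np.float32)
        e=np.linalg.svd(w-w.mean(0))[2][0]
        print("quill",uv.mean(0),w.mean(0),np.degrees(np.arctan2(e[1],e[0])),cv2.minAreaRect(w)[1],np.median(Z[l==i]))
v=np.zeros((384,512,3),np.uint8);zz=np.clip(Z*1000*1.6,0,255).astype(np.uint8);zz=cv2.applyColorMap(zz,cv2.COLORMAP_JET)
cv2.imwrite("pics/z2.png",cv2.resize(np.vstack([im[140:250,130:380],zz[140:250,130:380]]),None,fx=2.66,fy=2.66,interpolation=cv2.INTER_NEAREST))
E
```

```text
hob img ((0.5670357346534729, 0.018561318516731262), (0.2610948383808136, 0.4391848146915436), 2.8184256553649902)
hob depth ((0.5669947862625122, 0.020546957850456238), (0.25972893834114075, 0.4393501877784729), 2.7327914237976074) 8647
skillet 362 [0.3954 0.0805 0.0701] [0.6257 0.2172 0.0882] 0.0788278223094557
milkpan 375 [ 0.4095 -0.1718  0.0703] [ 0.6313 -0.0555  0.099 ] 0.08886529101996038
cap 64 [0.5953 0.3358 0.1476] [0.5955 0.3362 0.1481]
dial 54 [0.4644 0.3404 0.0726] [0.4508 0.3211 0.0673] [0.477  0.3602 0.0765]
quill [359.5 192.5] [ 0.5522 -0.3591] -90.45507 (0.05257493257522583, 0.01051640696823597) 0.013087746830268907
quill [358.6296 205.8519] [ 0.5056 -0.3543] 95.68176 (0.011046030558645725, 0.05613991618156433) 0.013308117248563688
quill [364.4364 218.4727] [ 0.4617 -0.3727] -86.05444 (0.05219820514321327, 0.010360737331211567) 0.013362786164561036
```

View pics/z2.png

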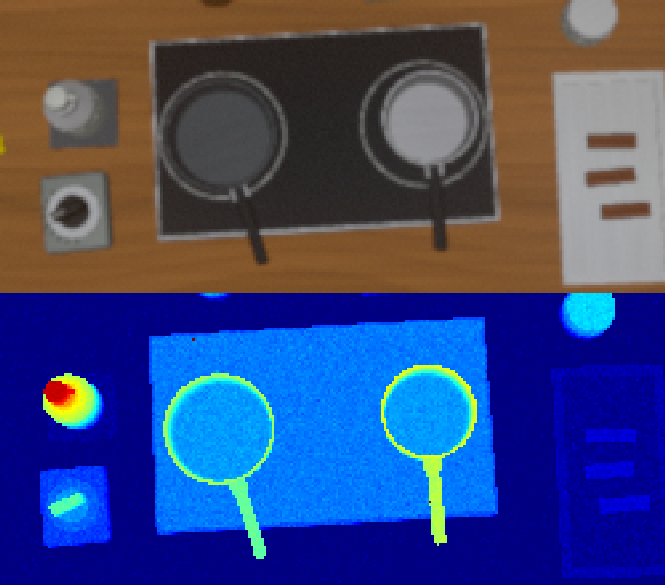

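```bash
cat >> see.py <<'E'
HOB=np.array([.567,.0195]);HA=np.radians(2.75)
HR=np.array([[np.cos(HA),-np.sin(HA)],[np.sin(HA),np.cos(HA)]])
h2w=lambda p:HOB+HR@np.asarray(p,float)
w2h=lambda p:HR.T@(np.asarray(p,float)-HOB)
RL=h2w([0,.13]);RRt=h2w([0,-.13])
SPEC={"skillet":(.068,.085,.070,.170,.077),"milkpan":(.058,.095,.060,.165,.089)}
def pan(P,name,c0):
    r,zr,ro,L,zh=SPEC[name]
    X,Y,Z=P[...,0],P[...,1],P[...,2]
    D=np.hypot(X-c0[0],Y-c0[1])
    q=P[(D<ro+.035)&(D>ro-.03)&(abs(Z-zr)<.006)][:,:2]
    c=np.array(c0,float)
    for _ in range(5):
        k=abs(np.hypot(*(q-c).T)-r)<(.012 if _<2 else .007)
        c,e=circ(q[k],r)
    D=np.hypot(X-c[0],Y-c[1])
    h=P[(D>ro+.012)&(D<L+.02)&(abs(Z-zh)<.007)][:,:2]
    a=h-c; ang=np.arctan2(*np.median(a/np.linalg.norm(a,axis=1)[:,None],0)[::-1])
    tip=np.percentile(np.linalg.norm(a,axis=1),98)
    return c,e,k.sum(),ang,tip,len(h)
E
python3 - <<'E'
from see import *
im,d,P=scene(2)
print(RL,RRt)
for n,c0 in [("skillet",[.563,.148]),("milkpan",[.58,-.114])]:
    c,e,k,a,t,m=pan(P,n,c0);print(n,c,w2h(c),e,k,"ang",np.degrees(a),"tip",t,m)
E
```

```text
[0.5608 0.1494] [ 0.5732 -0.1104]
skillet [0.556  0.1479] [-0.0049  0.1288] 0.0014835799077133035 174 ang -162.39361781046097 tip 0.1867588651871609 155
milkpan [ 0.5738 -0.1136] [ 0.0004 -0.1332] 0.0013610140493156044 140 ang -175.94280037180673 tip 0.1617306287464876 139
```

```bash
cat >> see.py <<'E'
def swing(c0,a0,c1,a1,r,z,off,n,force=60,sp=.08):
    p=panpath(c0,a0,c1,a1,r,z,n);q=lambda a:quat(a+off)
    ctrl.ungrasp()
    x,a=p[0];ctrl.movep(x+[0,0,.12],q(a));ctrl.movel(x,max_speed=.12)
    ctrl.close_gripper(force);print("w",get_state()["width"],get_state()["time"])
    F=0
    for x,a in p[1:]:
        ctrl.movel(x,q(a),max_speed=sp);s=get_state();F=max(F,np.linalg.norm(s["contact_force"]))
    print("end",s["tcp_pos"],x,"w",s["width"],"Fmax",F)
    ctrl.ungrasp();ctrl.movel(x+[0,0,.15],max_speed=.15)
    print(get_state()["time"])
E
python3 - <<'E'
from see import *
d=np.radians
swing([.5738,-.1136],d(184.06),RRt,d(82+2.75),.115,.082-.0187,-d(90),8)
im,dd=vision.grab_frame("top");cv2.imwrite("pics/a1.png",cv2.resize(im[120:270,100:400],None,fx=2.5,fy=2.5))
E
```

```text
w 0.015232634120819932 4.825
end [0.5836 0.0041 0.0633] [0.5838 0.0042 0.0633] w 0.015116430339106215 Fmax 5.1813343259234115
10.3667
```

View pics/a1.png

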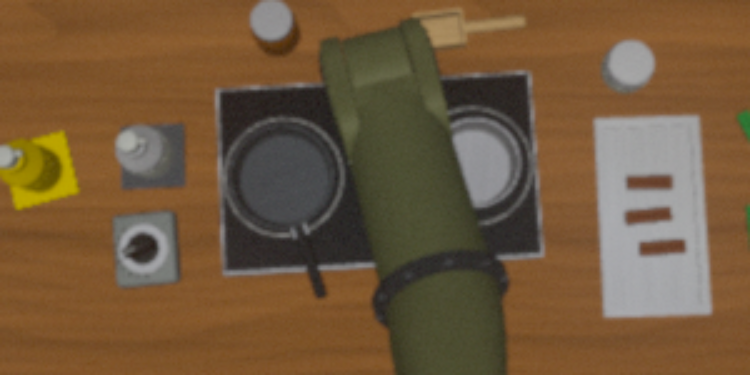

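The milk pan stands in its ring; the arm hides its handle, and the skillet is unchanged. Next is the skillet.

```bash
python3 - <<'E'
from see import *
d=np.radians
im,dd,P=scene(avg=1)
c,e,k,a,t,m=pan(P,"skillet",[.556,.148]);print(c,np.degrees(a),m)
swing([.556,.1479],d(-162.4),RL,d(-127.25),.125,.07-.0187,d(90),5)
ctrl.movep([.47,.42,.25],quat(d(0)))
im,dd,P=scene(avg=2)
for n,c0 in [("skillet",RL),("milkpan",RRt)]:
    c,e,k,a,t,m=pan(P,n,c0);L=SPEC[n][3];print(n,w2h(c),np.degrees(a)-2.75,"tip",w2h(c+L*np.array([np.cos(a),np.sin(a)])),m)
cv2.imwrite("pics/a2.png",cv2.resize(im[120:270,100:400],None,fx=2.5,fy=2.5))
print(get_state()["time"])
E
```

```text
[0.5561 0.1479] -162.53989699902985 153
w 0.014713479281627417 13.6583
end [0.4849 0.0499 0.0514] [0.4851 0.0499 0.0513] w 0.014879817301515118 Fmax 6.052731416281682
17.225
skillet [-0.0007  0.1326] -129.24008654897875 tip [-0.1082  0.0009] 182
milkpan [-0.0024 -0.1289] 81.78209783317395 tip [0.0212 0.0344] 134
18.7167
```

View pics/a2.png

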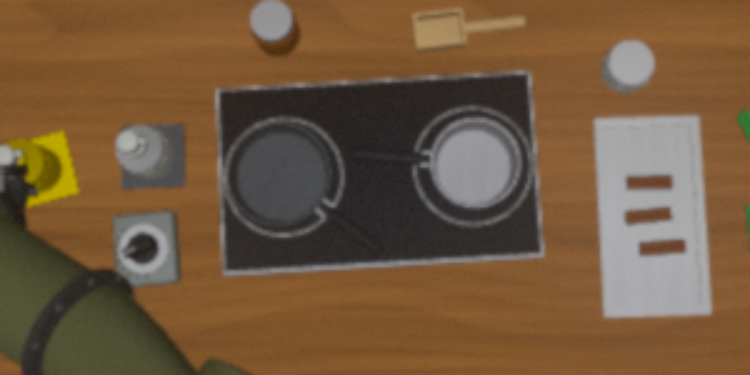

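```bash
python3 - <<'E'
from see import *
d=np.radians
im,dd,P=scene(avg=2);X,Y,Z=P[...,0],P[...,1],P[...,2]
q=P[(Z>.143)&(Z<.16)&(Y>.25)&(Y<.42)&(X>.5)&(X<.7)];print("cap",len(q),q.mean(0),q.min(0),q.max(0))
c=(q.min(0)+q.max(0))[:2]/2; c=(c+q.mean(0)[:2])/2;print(c)
ctrl.close_gripper(40)
ctrl.movep([*c,.20],quat(d(0)))
f0=get_state()["contact_force"]
ctrl.movel([*c,.152],max_speed=.08)
for z in np.arange(.149,.134,-.001):
    ctrl.movel([*c,z],max_speed=.03);s=get_state();f=s["contact_force"]-f0
    print(round(z,3),s["tcp_pos"],f)
    if f[2]>14: break
ctrl.pause(.15);print(get_state()["contact_force"]-f0)
ctrl.movel([*c,.21],max_speed=.15)
im,dd,P=scene(avg=1)
print(get_state()["time"])
E
```

```text
cap 64 [0.5951 0.3359 0.1477] [0.5838 0.3164 0.1432] [0.6073 0.3507 0.1544]
[0.5953 0.3347]
0.149 [0.5955 0.3348 0.1494] [-0.4308 -0.1427 -0.0354]
0.148 [0.5954 0.3348 0.1483] [-0.6353 -0.4499  1.3661]
0.147 [0.5954 0.3348 0.1471] [0.2218 0.1828 1.9869]
0.146 [0.5954 0.3348 0.1461] [ 1.1854 -0.1548  3.0433]
0.145 [0.5954 0.3348 0.1451] [ 0.5637 -0.1165  4.0466]
0.144 [0.5954 0.3348 0.1441] [0.0656 0.2636 4.2781]
0.143 [0.5954 0.3348 0.1431] [ 1.0239 -0.6592  4.486 ]
0.142 [0.5954 0.3348 0.1422] [0.5927 0.1788 6.2955]
0.141 [0.5954 0.3348 0.1413] [ 0.2479 -0.3456  5.9996]
0.14 [0.5955 0.3348 0.1411] [-0.2904 -1.4669 11.7197]
0.139 [0.5955 0.3348 0.141 ] [-2.0739 -2.7061 14.9506]
[-2.4248 -3.1079 15.3358]
24.5917
```

```bash
python3 - <<'E'
from see import *
d=np.radians
ctrl.movep([.60,.30,.33],quat(d(0)))
im,dd,P=scene(avg=4);X,Y,Z=P[...,0],P[...,1],P[...,2]
q=P[(Z>.06)&(Z<.085)&(Y>.27)&(Y<.42)&(X>.4)&(X<.52)];print("dial",len(q),q.mean(0),q.min(0),q.max(0))
w=q[:,:2];e=np.linalg.svd(w-w.mean(0))[2][0];print(np.degrees(np.arctan2(e[1],e[0])),cv2.minAreaRect(w.astype(np.float32)))
q=P[(Z>.02)&(Z<.036)&(Y>.26)&(Y<.42)&(X>.38)&(X<.53)];print("box",cv2.minAreaRect(q[:,:2].astype(np.float32)))
i2,d2=vision.grab_frame("side")
A=cv2.resize(im[195:245,130:190],(600,500),interpolation=cv2.INTER_CUBIC)
B=cv2.resize(i2[140:200,190:290],(800,480),interpolation=cv2.INTER_CUBIC)
cv2.imwrite("pics/d1.png",A);cv2.imwrite("pics/d2.png",B)
E
```

```text
<stdin>:5: RuntimeWarning: Mean of empty slice.
  ret = um.true_divide(
Traceback (most recent call last):
ValueError: zero-size array to reduction operation minimum which has no identity
```

The arm is hiding the dial, so I'll move it to the right of the hob.

```bash
python3 - <<'E'
from see import *
d=np.radians
ctrl.movep([.50,-.05,.30],quat(d(0)))
im,dd,P=scene(avg=4);X,Y,Z=P[...,0],P[...,1],P[...,2]
q=P[(Z>.06)&(Z<.085)&(Y>.27)&(Y<.42)&(X>.4)&(X<.52)];print("dial",len(q),q.mean(0),q.min(0),q.max(0))
w=q[:,:2];e=np.linalg.svd(w-w.mean(0))[2][0];print(np.degrees(np.arctan2(e[1],e[0])),cv2.minAreaRect(w.astype(np.float32)))
q=P[(Z>.02)&(Z<.036)&(Y>.26)&(Y<.42)&(X>.38)&(X<.53)];print("box",cv2.minAreaRect(q[:,:2].astype(np.float32)))
i2,d2=vision.grab_frame("side")
A=cv2.resize(im[195:245,130:190],(600,500),interpolation=cv2.INTER_CUBIC)
B=cv2.resize(i2[140:200,190:290],(800,480),interpolation=cv2.INTER_CUBIC)
cv2.imwrite("pics/d1.png",A);cv2.imwrite("pics/d2.png",B);print(get_state()["time"])
E
```

```text
dial 59 [0.4642 0.3399 0.0719] [0.4506 0.3207 0.0606] [0.4771 0.3607 0.0766]
114.97342704984864 ((0.4645988345146179, 0.34015142917633057), (0.01443491131067276, 0.04035579785704613), 25.728538513183594)
box ((0.46437934041023254, 0.34138351678848267), (0.09968680888414383, 0.08601760119199753), 5.375400066375732)
26.975
```

View pics/d1.png

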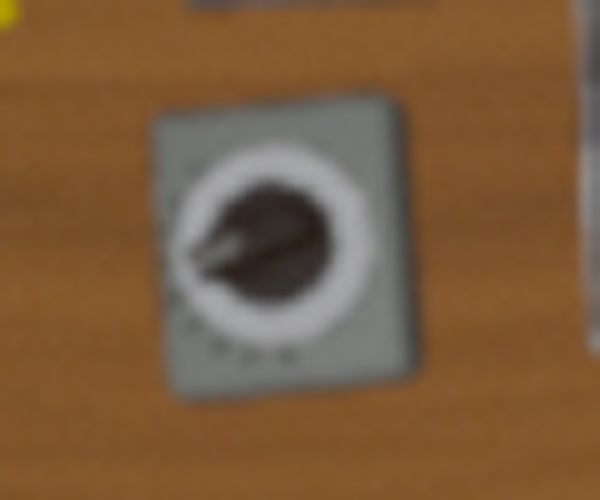

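View pics/d2.png

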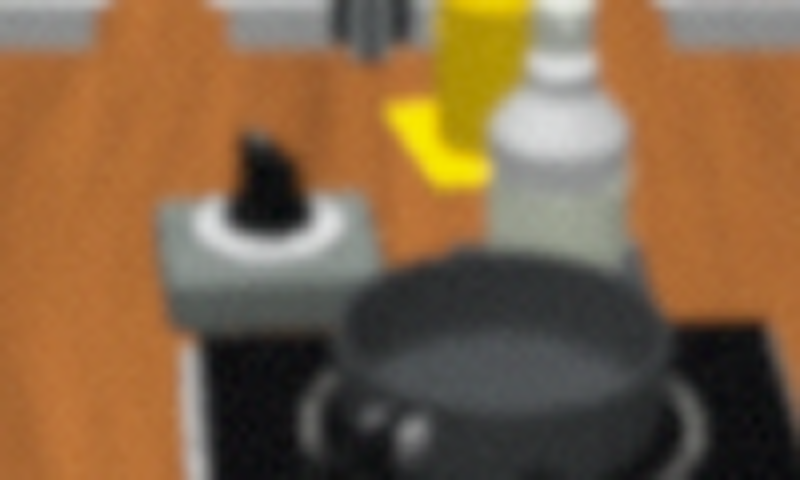

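```bash
python3 - <<'E'
from see import *
d=np.radians
c=[.4645,.3402]
for o in (25.7,-154.3):
  for k in (0,30,60,75,90,100):
    q=ctrl.ik([*c,.0483],quat(d(o+k)));print(o+k,None if q is None else np.round(q,2))
E
```

```text
25.7 [-0.31  0.69 -0.59  1.85  0.54  0.77 -0.74]
55.7 [-0.28  0.7  -0.64  1.85  0.58  0.79 -0.25]
85.7 [-0.26  0.71 -0.67  1.85  0.6   0.8   0.24]
100.7 [-0.26  0.71 -0.68  1.85  0.61  0.8   0.5 ]
115.7 [-0.2   0.74 -0.78  1.84  0.69  0.85  0.69]
125.7 [-0.15  0.78 -0.88  1.84  0.77  0.9   0.79]
-154.3 [-0.01  0.95 -1.23  1.84  1.    1.14  1.98]
-124.30000000000001 [-1.28  0.95  1.15  1.86 -1.02  1.07 -1.87]
-94.30000000000001 [-0.52  0.64 -0.24  1.85  0.23  0.68 -2.54]
-79.30000000000001 [-0.49  0.64 -0.29  1.85  0.28  0.69 -2.32]
-64.30000000000001 [-0.46  0.65 -0.34  1.85  0.32  0.7  -2.1 ]
-54.30000000000001 [-0.44  0.65 -0.37  1.85  0.35  0.7  -1.96]
```

```bash
python3 - <<'E'
from see import *
d=np.radians
c=[.4645,.3402];z=.0483
ctrl.movep([.46,.2,.25],quat(d(25.7)))
ctrl.ungrasp()
ctrl.movep([*c,.14],quat(d(25.7)));ctrl.movel([*c,z],max_speed=.1)
ctrl.close_gripper(30);print(get_state()["width"],get_state()["contact_force"])
t0=get_state()["wrist_torque"]
yaw=25.7
while yaw<130:
    yaw+=4 if yaw<75 else 2
    ctrl.movel([*c,z],quat(d(yaw)));s=get_state();t=s["wrist_torque"]-t0
    R=Ro.from_quat(np.roll(s["eef_rot"],-1)).as_matrix();ya=np.degrees(np.arctan2(R[1,1],R[0,1]))
    print(round(yaw,1),round(ya,1),t,s["contact_force"])
    if abs(t[2])>.4: break
ctrl.ungrasp();ctrl.movel([*c,.16],max_speed=.15)
ctrl.movep([.46,.1,.28],quat(d(60)))
im,dd,P=scene(avg=3);X,Y,Z=P[...,0],P[...,1],P[...,2]
q=P[(Z>.06)&(Z<.085)&(Y>.27)&(Y<.42)&(X>.4)&(X<.52)]
w=q[:,:2];print(len(q),cv2.minAreaRect(w.astype(np.float32)))
cv2.imwrite("pics/d3.png",cv2.resize(im[195:245,130:190],(600,500),interpolation=cv2.INTER_CUBIC));print(get_state()["time"])
E
```

```text
0.0132783253345032 [1.6886 0.6528 1.3943]
29.7 29.6 [-0.0685 -0.076  -0.0297] [0.618 0.47  2.99 ]
33.7 33.5 [-0.1739  0.0468 -0.0139] [ 0.52   -0.4847  4.1727]
37.7 37.6 [-0.2024  0.0239  0.0559] [ 0.0231 -0.2781  4.1131]
41.7 41.6 [-0.2951  0.0985  0.0084] [-0.0175 -0.3454  5.9198]
45.7 45.6 [-0.337   0.0749  0.0449] [ 0.5199 -0.9478  6.0784]
49.7 49.6 [-0.3893  0.13    0.0035] [ 0.2924 -1.1132  6.0678]
53.7 53.6 [-0.4037  0.1653  0.0061] [ 0.0744 -2.1587  6.1609]
57.7 57.6 [-0.4513  0.2218  0.0464] [ 0.1477 -2.1179  6.4774]
61.7 61.6 [-0.5656  0.2914  0.0269] [ 0.1553 -1.3445  7.1103]
65.7 65.6 [-0.6403  0.3235  0.0171] [ 0.5249 -2.2309  7.3213]
69.7 69.6 [-0.6274  0.3207 -0.0023] [-1.1822 -2.871   7.5327]
73.7 73.6 [-0.6948  0.3195  0.0134] [-0.1696 -3.2035  7.3114]
77.7 77.6 [-0.7984  0.3807 -0.0434] [-2.1495 -2.9681  7.9111]
79.7 79.6 [-0.8144  0.39    0.0667] [ 0.0005 -3.4614  8.443 ]
81.7 81.6 [-0.8102  0.3657 -0.0093] [-1.205  -4.0611  8.2523]
83.7 83.6 [-0.8609  0.3189  0.0125] [-0.7842 -4.2175  8.6238]
85.7 85.6 [-0.9244  0.3276 -0.0279] [-0.7229 -3.5892  8.6611]
87.7 87.6 [-0.9272  0.3385  0.0405] [-0.6759 -4.531   9.1213]
89.7 89.6 [-0.9693  0.393   0.0025] [-0.5758 -3.6635  9.0915]
91.7 91.6 [-0.9966  0.363   0.0335] [-1.3938 -4.4403  9.0291]
93.7 93.6 [-1.0592  0.3806  0.0215] [-1.1567 -3.9355  9.9796]
95.7 95.5 [-1.0368  0.3998 -0.3015] [-0.862  -4.5422  9.9254]
97.7 97.5 [-0.8881  0.3116 -0.8367] [-1.7939 -3.5859  8.6119]
63 ((0.46419891715049744, 0.3408482074737549), (0.04088371992111206, 0.014858981594443321), 6.81831693649292)
39.75
```

View pics/d3.png

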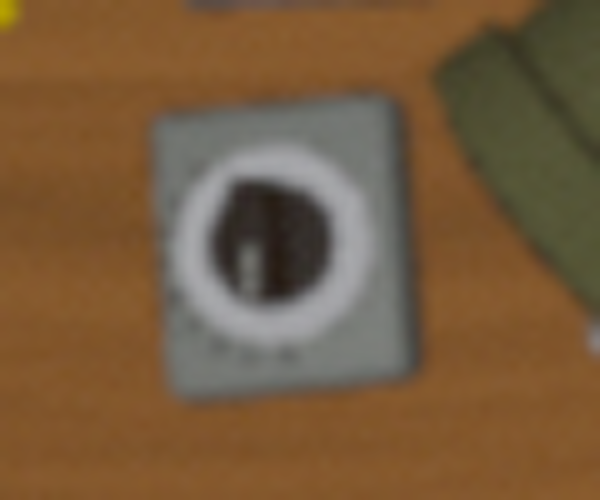

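The dial is at its stop: the torque rose at 95.5°, and the bar lines up with the box at about 5–7°. Next are the quills. The picker backs off toward the free side, because the fully open fingers would otherwise land on a neighbouring quill.

```bash
cat >> see.py <<'E'
def findq(im,P):
    hsv=cv2.cvtColor(im,cv2.COLOR_BGR2HSV);X,Y=P[...,0],P[...,1]
    br=(hsv[...,1]>120)&(abs(hsv[...,0].astype(int)-10)<14)&(X>.385)&(X<.62)&(Y<-.275)&(Y>-.412)
    n,l,st,ce=cv2.connectedComponentsWithStats(br.astype(np.uint8));out=[]
    for i in range(1,n):
        if 30<st[i,4]<200:
            uv=np.argwhere(l==i)[:,::-1];w=px2z("top",uv,.015)[:,:2]
            e=np.linalg.svd(w-w.mean(0))[2][0];a=np.arctan2(e[1],e[0])
            if a<0:a+=np.pi
            out.append((w.mean(0),a,st[i,4],np.median(P[...,2][l==i])))
    return sorted(out,key=lambda o:-o[0][0])
def report(P):
    for n,c0 in [("skillet",RL),("milkpan",RRt)]:
        c,e,k,a,t,m=pan(P,n,c0);L=SPEC[n][3];print(n,w2h(c),np.degrees(a)-2.75,"tip",w2h(c+L*np.array([np.cos(a),np.sin(a)])),k,m)
def pick(c,a,shift,z=.0065):
    jaw=a-np.pi/2;q=quat(jaw);u=np.array([np.cos(jaw),np.sin(jaw)])*shift
    p=np.array([*(c+u),z])
    ctrl.ungrasp();ctrl.movep(p+[0,0,.12],q);ctrl.movel(p,max_speed=.12)
    ctrl.close_gripper(30);print("pick w",get_state()["width"],get_state()["contact_force"])
    ctrl.movel(p+[0,0,.12],max_speed=.12);print("lift w",get_state()["width"]);return jaw
E
python3 - <<'E'
from see import *
ctrl.movep([.44,.05,.25],quat(np.radians(0)))
im,dd,P=scene(avg=2)
Q=findq(im,P)
for o in Q: print(o)
report(P)
c,a,_,_=Q[0]
pick(c,a,.024)
im,dd=vision.grab_frame("top");i2,_=vision.grab_frame("side")
cv2.imwrite("pics/q1.png",np.vstack([im[120:270,130:450],i2[230:384,110:430]]).repeat(2,0).repeat(2,1)[:600]);print(get_state()["time"])
E
```

```text
(array([ 0.5521, -0.3592]), np.float64(1.5670442151150334), np.int32(63), np.float64(0.013454631436456982))
(array([ 0.5057, -0.3548]), np.float64(1.6605729162813363), np.int32(53), np.float64(0.013321916969006342))
(array([ 0.4616, -0.3728]), np.float64(1.6434679776574108), np.int32(54), np.float64(0.01332561984590125))
skillet [-0.0012  0.1325] 80.03777056491033 tip [0.0282 0.2999] 123 48
milkpan [-0.0179 -0.1498] 83.5127387346714 tip [0.0007 0.0141] 147 133
pick w 0.014468424942710535 [-18.2677   1.1626  43.659 ]
lift w 9.95448101947451e-05
45.6
```

View pics/q1.png

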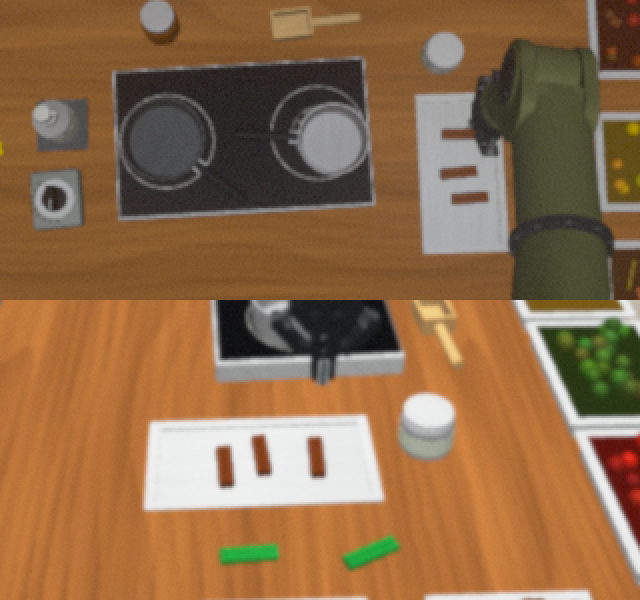

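The pan check shows the milk pan was knocked to about (-18,-20) mm off its ring, so I'll recentre it later. The quill pick failed. With a 24 mm offset, a finger touched the quill while still high and rode up over it, pushing the quill away from its neighbour. I'll re-measure and retry nearly centred.

```bash
python3 - <<'E'
from see import *
ctrl.movep([.44,.05,.25],quat(np.radians(0)))
im,dd,P=scene(avg=2)
Q=findq(im,P)
for o in Q: print(o)
c,a,_,_=Q[0]
pick(c,a,.004,.006)
im,dd=vision.grab_frame("top");i2,_=vision.grab_frame("side")
cv2.imwrite("pics/q2.png",np.vstack([im[120:270,130:450],i2[230:384,110:430]]).repeat(2,0).repeat(2,1)[:600]);print(get_state()["time"])
E
```

```text
(array([ 0.5733, -0.3599]), np.float64(1.562895075740918), np.int32(64), np.float64(0.01325098638374969))
(array([ 0.5058, -0.3541]), np.float64(1.6782838650197454), np.int32(54), np.float64(0.01333383063421894))
(array([ 0.4616, -0.3729]), np.float64(1.6454318967329626), np.int32(54), np.float64(0.01342279514262544))
pick w 0.018265702929001648 [-0.437   0.2315  2.2818]
lift w 0.018568486706036582
52.7917
```

View pics/q2.png

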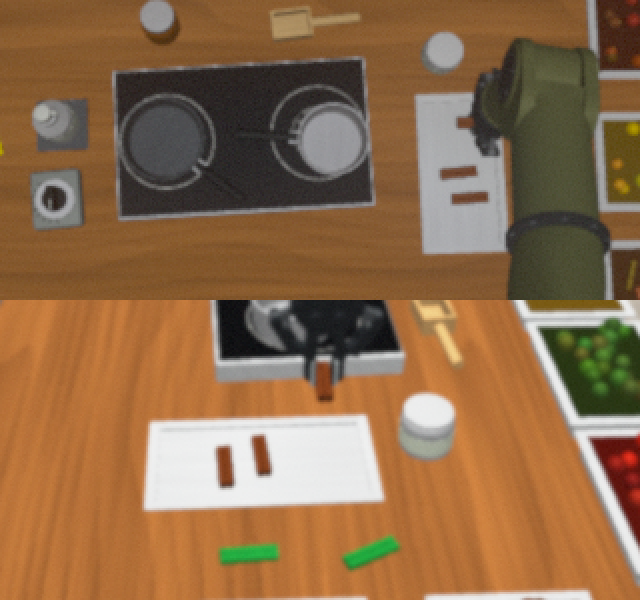

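```bash
cat >> see.py <<'E'
def place(c,jaw,z):
    q=quat(jaw)
    s=get_state()["tcp_pos"]
    ctrl.movel([.44,-.27,.15],q,max_speed=.25)
    print("w",get_state()["width"])
    ctrl.movel([.42,.02,.16],q,max_speed=.25)
    ctrl.movel([c[0],c[1],.16],q,max_speed=.25)
    w=get_state()["width"];print("w over pan",w)
    if w<.01: return False
    ctrl.movel([c[0],c[1],z],max_speed=.1)
    print("F",get_state()["contact_force"],get_state()["width"])
    ctrl.ungrasp();ctrl.movel([c[0],c[1],.17],max_speed=.12);return True
E
python3 - <<'E'
from see import *
im,dd,P=scene(avg=2);report(P)
c=pan(P,"skillet",RL)[0];print(c)
print(place(c,0.,.054))
ctrl.movel([.43,-.02,.25],max_speed=.25)
im,dd,P=scene(avg=2);report(P)
for o in findq(im,P): print(o)
cv2.imwrite("pics/q3.png",im[120:270,130:450].repeat(2,0).repeat(2,1)[:600]);print(get_state()["time"])
E
```

```text
skillet [-0.0006  0.1326] -129.5238489983201 tip [-0.1088  0.0014] 177 176
milkpan [-0.0177 -0.1498] 83.75773512197166 tip [0.0002 0.0143] 144 136
[0.56   0.1519]
w 0.018260743735937165
w over pan 0.018398677117091138
F [-0.3868 -0.9383  0.0759] 0.018156776593419473
True
skillet [-0.0007  0.1326] -94.26787394452936 tip [-0.0133 -0.037 ] 178 83
milkpan [-0.0178 -0.1498] 83.55197392273733 tip [0.0007 0.0142] 137 135
(array([ 0.5059, -0.3552]), np.float64(1.649593837028061), np.int32(52), np.float64(0.012989001846208034))
(array([ 0.4616, -0.3734]), np.float64(1.6549715751407628), np.int32(51), np.float64(0.013952232923949972))
60.0917
```

View pics/q3.png

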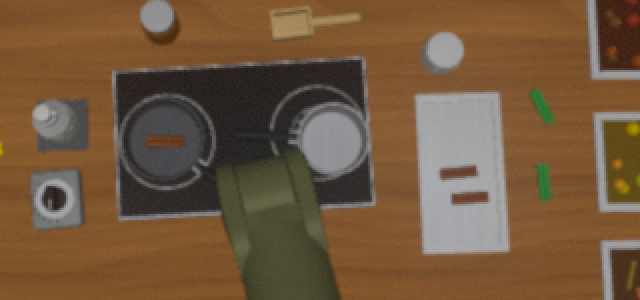

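The first quill lies centred in the skillet. Next is the middle quill, offset 12 mm away from its neighbour.

```bash
python3 - <<'E'
from see import *
pick(np.array([.5058,-.3548]),np.radians(95.5),.012,.0055)
im,dd,P=scene(avg=2);report(P)
w=get_state()["width"]
if w>.01:
    c=pan(P,"skillet",RL)[0]
    print(place(c,np.radians(0),.064))
ctrl.movel([.43,-.02,.25],max_speed=.25)
im,dd,P=scene(avg=2);report(P)
for o in findq(im,P): print(o)
cv2.imwrite("pics/q4.png",im[120:270,130:450].repeat(2,0).repeat(2,1)[:600]);print(get_state()["time"])
E
```

```text
pick w 0.01827402270144551 [-0.6658  0.0992  3.2269]
lift w 0.018175689413340183
skillet [-0.0007  0.1326] -129.58537419901018 tip [-0.109   0.0016] 180 168
milkpan [-0.0178 -0.1497] 83.48793610272307 tip [0.0009 0.0142] 142 136
w 0.01857137279283693
w over pan 0.018610292532643263
F [1.4095 0.309  0.4265] 0.018515218561336456
True
skillet [-0.0007  0.1325] -92.4270486835153 tip [-0.0079 -0.0373] 174 95
milkpan [-0.0179 -0.1496] 83.51353032644948 tip [0.0007 0.0143] 136 132
(array([ 0.4616, -0.3728]), np.float64(1.6498842353709504), np.int32(52), np.float64(0.013451725502594967))
71.5167
```

View pics/q4.png

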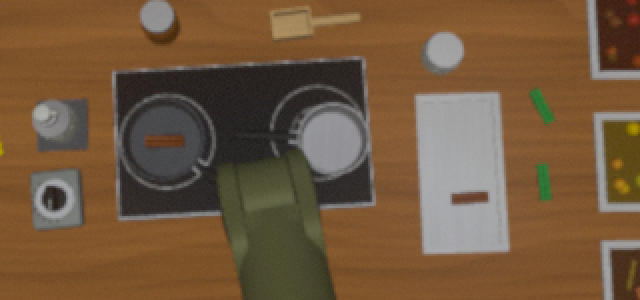

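```bash
python3 - <<'E'
from see import *
pick(np.array([.4616,-.3729]),np.radians(94.3),0,.0055)
im,dd,P=scene(avg=2);report(P)
w=get_state()["width"]
if w>.01:
    c=pan(P,"skillet",RL)[0]
    print(place(c,np.radians(0),.074))
ctrl.movel([.43,-.02,.25],max_speed=.25)
im,dd,P=scene(avg=2);report(P)
for o in findq(im,P): print(o)
hsv=cv2.cvtColor(im,cv2.COLOR_BGR2HSV);m=(hsv[...,1]>120)&(np.hypot(P[...,0]-RL[0],P[...,1]-RL[1])<.064)
q=P[m];print(len(q),q.min(0),q.max(0),q.mean(0))
cv2.imwrite("pics/q5.png",np.hstack([im[120:270,130:430].repeat(2,0).repeat(2,1)[:600],cv2.resize(im[165:215,190:240],(200,300))]));print(get_state()["time"])
E
```

```text
pick w 0.01826655906655459 [-1.5797  0.6715  3.3725]
lift w 0.01816223299612013
skillet [-0.0006  0.1327] -129.6114936032147 tip [-0.109   0.0017] 177 170
milkpan [-0.0178 -0.1499] 83.61392066336761 tip [0.0005 0.0141] 140 141
w 0.018266608825129607
w over pan 0.01834615409798986
F [-0.3843  0.7336  0.5315] 0.018486716562133493
True
skillet [-0.0007  0.1326] -94.39668700952569 tip [-0.0137 -0.0369] 182 92
milkpan [-0.0178 -0.1495] 83.60261563745844 tip [0.0006 0.0145] 136 132
139 [0.5066 0.0874 0.0523] [0.6125 0.2077 0.7695] [0.5614 0.1499 0.2139]
82.75
```

View pics/q5.png

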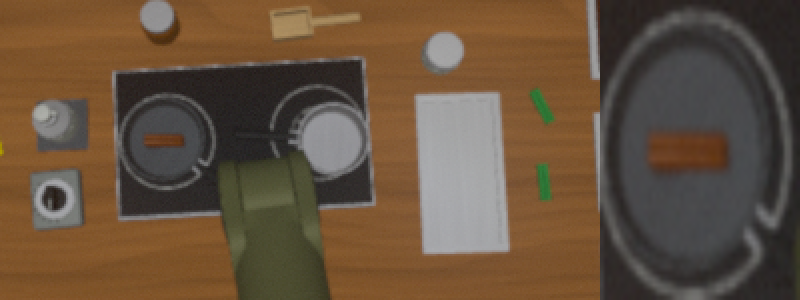

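All three quills are stacked in the skillet. Next I recentre the knocked milk pan.

```bash
python3 - <<'E'
from see import *
d=np.radians
swing(h2w([-.0178,-.1497]),d(86.35),h2w([.001,-.131]),d(85),.115,.082-.0187,-d(90),3,sp=.05)
ctrl.movep([.42,-.33,.30],quat(0))
im,dd,P=scene(avg=3);report(P);X,Y,Z=P[...,0],P[...,1],P[...,2]
q=P[(np.hypot(X-RL[0],Y-RL[1])<.055)&(Z>.055)&(Z<.11)];print("stack",len(q),q.min(0),q.max(0))
q=P[(Z>.14)&(Z<.16)&(Y>.25)&(Y<.42)&(X>.5)&(X<.7)];print("cap",np.median(q,0))
q=P[(Z>.06)&(Z<.085)&(Y>.27)&(Y<.42)&(X>.4)&(X<.52)];print("dial",cv2.minAreaRect(q[:,:2].astype(np.float32)))
i2,_=vision.grab_frame("side")
cv2.imwrite("pics/f1.png",np.vstack([im[120:270,90:470],i2[130:280,110:490]]).repeat(2,0).repeat(2,1));print(get_state()["time"])
E
```

```text
w 0.014931127517798176 85.4083
end [0.5848 0.0039 0.0634] [0.5843 0.0033 0.0633] w 0.01494890821014511 Fmax 4.390614274159083
88.2667
skillet [-0.0007  0.1325] -129.5247161509779 tip [-0.1089  0.0014] 182 170
milkpan [ 0.0002 -0.1306] 82.52136650668362 tip [0.0216 0.033 ] 152 135
stack 134 [0.5491 0.1196 0.0564] [0.5701 0.1829 0.083 ]
cap [0.5965 0.3367 0.1484]
dial ((0.46417099237442017, 0.33987313508987427), (0.040780216455459595, 0.01410594955086708), 5.969961166381836)
89.8917
```

View pics/f1.png

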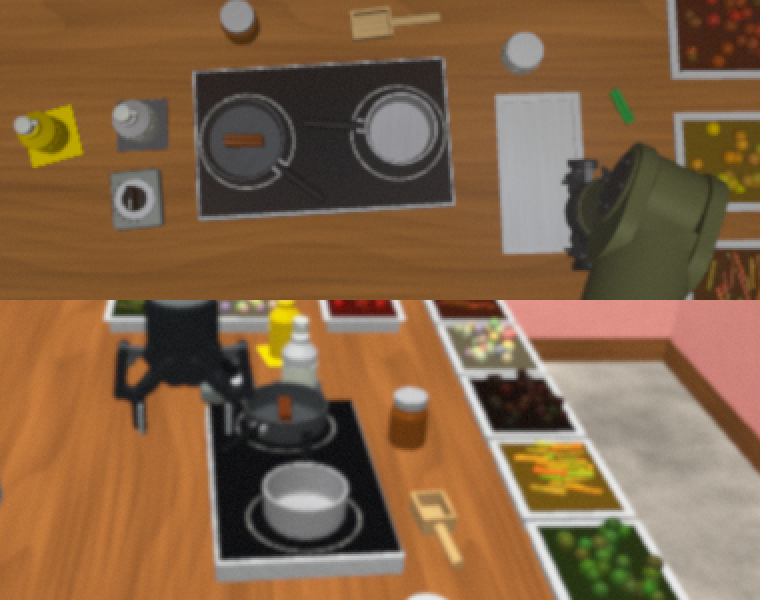

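```bash
python3 -c "
from station import ticket,get_state
print(ticket.close_job(),get_state()['time'])"
```

```text
the job is handed in; nothing more can be done
the job is handed in; nothing more can be done
```

The job is handed in at about 90 s of the 210 s allowed. All the work is done, and every check in my last pictures passed; no verdict was reported.

**What I did, in order:**
1. Swung both pan handles inward over the hob and centred the pans on their rings.
2. Pressed the white mister's cap to its stop (about 8 mm of travel, about 15 N) and let it spring up.
3. Turned the timer dial anticlockwise to its hard stop.
4. Laid all three quills from the tray in the skillet on the left ring.

**Last checks:**

| Check | Result |
|---|---|
| Skillet off its ring centre | about 3 mm |
| Milk pan off its ring centre | about 1 mm |
| Skillet tip from hob centre (front/back, left) | -109, +1 mm |
| Milk pan tip from hob centre (front/back, left) | +22, +33 mm |
| Quills | all three stacked in the skillet, top about 83 mm above the table against the rim at 85 mm |
| Cap | up, about 148 mm |
| Dial bar | in line with the timer box, at the stop |
| Jar, tin and scoop | not touched; look in place by eye (not re-measured) |
| Gripper | empty, held about 0.3 m above the table near the tray |

**What went wrong and was mended:**
- **First quill pick:** it slipped, because a finger rode up on the quill with about 44 N on the wrist. The second try held.
- **Milk pan:** it was found about 27 mm off its ring after step 1, probably the announced knock. I recentred it after the quills were in.
- **Quill stack:** the top of the stack is only about 2 mm below the rim. The topmost quill's centre should still be well inside the limit.

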